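# Set the load-test console to truss

## Task

The console of the bridge load tester must be set up for a truss test. With the fingertips push the selector's upright tab round until its pointer points at the middle of the truss tag, the one with the triangle, and only then press the round set button all the way down and let it come up again. Push the tab from its side, do not pinch it, and leave the weight, the loading block, the model bridge and the screwdriver where they are.

Things in the scene. Friction and masses are not known exactly. Their poses are not given: they have to be found in the camera images.
- selector_axis (a point): Point on the console's top face on the selector's turning axis. The console is a fixed flat white box with an aluminium top, 290 mm deep (its x) by 350 mm wide (its y) by 50 mm high, standing level on the bench; the axis is vertical through its centre. This frame turns with the console, not with the selector: its +x is the pointer direction at joint value 0, away from the operator's side, which carries the button
- selector (a joint): Angle of the selector about the vertical axis, rad: 0 with the pointer along the console's +x, growing counter-clockwise seen from above, end stops at -1.75 and 1.75. Grey disc 92 mm across, its top 11 mm over the console top, with a 40 mm wide hub in its middle, up to 27 mm over the console top, and a flat 24 mm wide pointer arm reaching 105 mm out from the axis. Held by friction only: no clicks, it stays where it is left; pushing the tab takes about 3 N
- tab (a point): Centre of the tab, a black upright plate on the pointer arm, 75 mm from the axis: 40 mm long radially, 16 mm thick across, from 21 mm below this point (on the arm) to 20 mm above it; this point is 83 mm over the bench. Pushing either broad side turns the selector. Frame: x radially outwards along the pointer, z up
- pointer (a point): Point on the pointer's centre line 135 mm from the axis, beyond the arm's tip, where it crosses the circle on which the tags' centres lie; on the console about 53 mm over the bench, turns with the selector
- cheek_left: Ribbed black side plate of the tab, 36 x 5 x 36 mm, on its counter-clockwise side; origin at its centre, 5.5 mm beside the tab's middle plane
- cheek_right: The same on the clockwise side of the tab
- set_button (a joint): Travel of the set button: 0 up, 0.006 m fully down; it springs back, fully down takes 5 N
- set_button_top (a point): Centre of the set button's top face: round grey button 34 mm across in a black housing on the console, 105 mm from the axis on the operator's side (opposite the pointer's zero direction)
- tag_truss: Round white tag 60 mm across, 5 mm thick, fixed on the console top with its centre 135 mm from the axis; it bears a raised black outline triangle (truss) 40 mm wide. Origin at the centre of its underside. The four tags share four places, 0.75 and 1.4 rad either side of the console's +x, in any order
- tag_beam: Same tag with one straight black bar (beam)
- tag_arch: Same tag with a black half ring (arch)
- tag_tube: Same tag with a full black ring (tube)
- weight_mid (a point): Middle of a loose steel weight with a top knob, 40 mm across, 44 mm high, standing on the console's near left corner (left as seen from the robot)
- block_mid (a point): Middle of a loose dark wooden loading block, 50 x 28 x 24 mm with a steel stud on top to 44 mm, on the console's near right corner
- bridge_mid (a point): Middle of a loose balsa model truss bridge, 200 x 66 mm, 73 mm high, on the bench beside the console's left
- driver_grip (a point): Middle of the handle of a loose screwdriver lying on the bench beside the console's right

How it is judged:
By the outcome, as a careful person would: the job done as asked, in the order asked, and still so for the second after the job is handed in, with the robot touching nothing.
It also fails if it takes over 46 s, if anything falls off the work surface, if the arm or the gripper's body presses on something with over 40 N, if the wrist force passes 120 N, or if a joint passes its speed limit or range.

## Robot

A 6-joint arm with a two-finger parallel gripper is mounted at the origin on the work surface. World frame = base frame: x ahead of the robot, y to its left, z up, the work surface at z = 0. Lengths are in mm, angles in rad, forces in N, time in s.
With the tool pointing down it reaches from about 425 to 950 mm from the base axis. Payload 14.7 kg.
Tool frame: the origin (TCP) lies at the very end of the fingers, on their centre line; the grasp point (between the pads) lies ctrl.hold_point_z behind it (ctrl.hold_point_z is the distance from the TCP to the grasp point, in mm); z points along the fingers, x is the direction in which the jaws open and shut, and the axes are right-handed (so a half turn about z gives the same grasp; the last joint's range is limited). The gripper opens to 85 mm and grips with 20 to 120 N. Pads are 22 mm wide; open, the fingers measure 114 mm over their backs; the gripper's body (76 mm by 85 mm) begins 54 mm behind the grasp point. The pads swing forward as they close: fully open they stand 13 mm farther back than shut.
Start: joints at [-1.18, 0.48, 1.596, -0, 1.065, -0.047], TCP at [275.581, -588.683, 231.297] pointing down, gripper open.
Joint ranges: [-2.75, 2.75], [-0.82, 2.05], [0.23, 2.67], [-1.56, 4.7], [0.09, 2.69], [-2.92, 2.92]. Speed limits (rad/s): [1.89, 1.89, 2.39, 3.01, 3.01, 3.01].

## Interface

Orientations are given as a rotation vector (axis times angle).
In Python, from station import ctrl gives the robot as it stands.
- The arm moves only by the shell command python3 -m pendant 'ROWS' [OPENING] [FORCE]. ROWS is JSON, a list of rows, each a list of 2 entries, a list of its own where there are three numbers: the shift along the tool's x, y, z in cm, then the turn, a rotation vector about the tool's x, y, z in rad. A call has 1 to 12 rows; each row is the pose to reach, as a shift and turn from the pose commanded when the call began, along the tool's axes at that moment; what a row does not reach only later rows make up. A row lasts 1/8 s, in which the tool goes at most 62.5 mm and 10.7 degrees, less where a joint would pass 70% of its speed; a pose out of reach is approached as far as the arm can. A call with a gripper value outside its range is refused whole. OPENING is the finger opening in cm, from 0 to 8.54, set as the call begins (- or left out, the last holds). The fingers move at their own pace and stop on an object; FORCE is the grip in N (left out, the last holds). Time passes only in rows, so rows that repeat a pose let the fingers close. It gives the time, the measured TCP pose, the force and the opening at its end, in the units of the state.
- ctrl.read_state(): the state, without advancing time (a new reading comes with each control period).
- ctrl.camera(name): name is "scene" or "side" or "wrist"; returns the picture (384x512x3 uint8, red, green, blue); there is no depth.
- ctrl.camera_model(name): a dict with "K" (3x3 intrinsics, pixels), "position" and "rotation" of the camera in the world. Camera axes: x right, y down, z forward; pixel columns grow to the right and rows downward; lengths in mm; the calibration is good to about 2 mm. A picture is of the moment at which its call begins: read the wrist's pose just before it. camera_model takes no time and is no camera call; for the wrist camera it gives the pose at the moment of the call.
- ctrl.job_done(): hands the job in, once; it reports no verdict.
The state is a dict: "time_s": time; "joint_positions": joint angles; "qd": joint speeds; "tau": joint torques, N m; "eef_pos": TCP position; "tool_rot": TCP orientation; "force": force on the tool from outside, world axes, zero at the start; "moment": the same for the moment, N m; "gripper_width": finger opening in mm.
Only numpy, scipy, OpenCV 4.12 (cv2) and the standard library are available. Lean on these libraries where they do the work, as an engineer would, in place of code of your own. Each camera call takes 0.05 s, during which the arm holds its last target.

## Working session

There is one attempt and no reset: what is moved stays moved. The work goes in short steps, Python scripts to look and compute and a shell command to move; the robot and the scene stay as the last step left them, time stands still between calls to the robot, and variables do not carry over. Pictures are saved under pics/ and viewed, and the job is handed in when it is done.

```bash
ls; mkdir -p pics
python3 - <<'E'
from station import ctrl
import cv2
s=ctrl.read_state();print(s, ctrl.hold_point_z)
for n in ["scene","side","wrist"]:
    m=ctrl.camera_model(n);print(n,m)
    cv2.imwrite(f"pics/{n}0.png",ctrl.camera(n)[:,:,::-1])
E
```

```text
pics
{'time_s': 0.0, 'joint_positions': array([-1.17959034e+00,  4.80796673e-01,  1.59691117e+00, -3.37973612e-06,
        1.06508952e+00, -4.66086956e-02]), 'qd': array([ 3.12640005e-04, -1.07126440e-05,  6.36450311e-04,  1.56904868e-03,
        2.38170056e-04, -2.53070714e-04]), 'tau': array([-1.27469484e-03, -9.50629592e+01, -4.30181551e+01, -2.06446330e-04,
        1.26420063e-02, -3.29765032e-05]), 'eef_pos': array([ 275.42360221, -588.2882663 ,  230.68130746]), 'tool_rot': array([-2.65026094e+00,  1.68563910e+00,  1.55001855e-03]), 'force': array([ 0.07164857, -0.59120934, -0.88620862]), 'moment': array([-0.00011176,  0.00834117,  0.02055237]), 'gripper_width': 85.72176801358354} 18.700000000000003
scene {'K': array([[479.96872254,   0.        , 256.91583131],
       [  0.        , 479.96872254, 191.07596457],
       [  0.        ,   0.        ,   1.        ]]), 'position': array([1162.41259791,  453.2196888 , 1144.39076433]), 'rotation': array([-1.2701288 , -2.47047677,  0.75416099])}
side {'K': array([[499.97637411,   0.        , 251.37980788],
       [  0.        , 499.97637411, 189.09287067],
       [  0.        ,   0.        ,   1.        ]]), 'position': array([-135.98240853,  706.73478096,  929.04654363]), 'rotation': array([-1.0417627 ,  2.39784325, -1.08231852])}
wrist {'K': array([[296.81429292,   0.        , 256.32163553],
       [  0.        , 296.81429292, 188.48422697],
       [  0.        ,   0.        ,   1.        ]]), 'position': array([ 349.8752351 , -553.53872563,  372.99993481]), 'rotation': array([ 2.40443393, -1.53086437, -0.25736664])}
```

View pics/scene0.png

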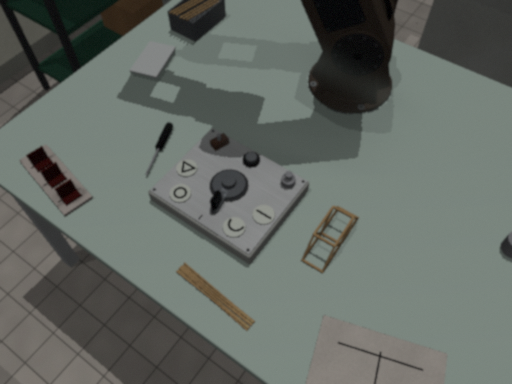

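View pics/side0.png

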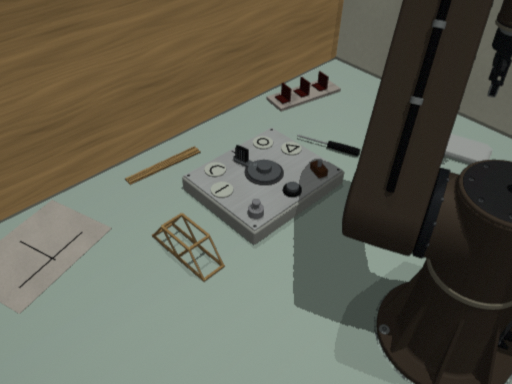

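View pics/wrist0.png

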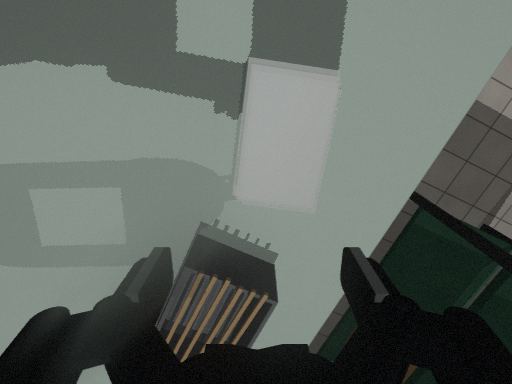

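The scene view shows the console around (229,190) and the truss tag at about (187,168). The tab is at about (216,200) and the button at about (251,158). I'll enlarge both views.

Run:
```python
import cv2
a=cv2.imread("pics/scene0.png")[120:260,140:320]
cv2.imwrite("pics/scene_c.png",cv2.resize(a,None,fx=4.4,fy=4.2857,interpolation=cv2.INTER_CUBIC))
a=cv2.imread("pics/side0.png")[120:245,175:350]
cv2.imwrite("pics/side_c.png",cv2.resize(a,None,fx=4.4,fy=4.4,interpolation=cv2.INTER_CUBIC))
```

```text
(no output)
```

View pics/scene_c.png

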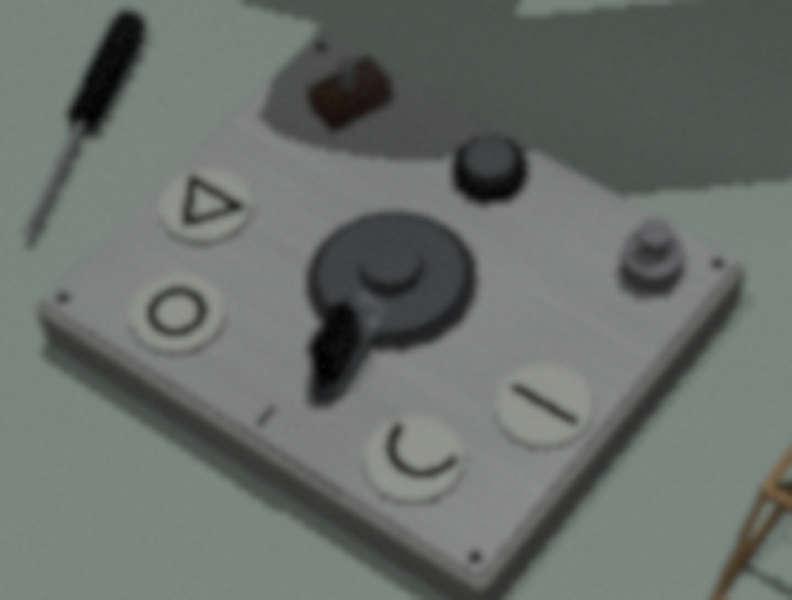

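View pics/side_c.png

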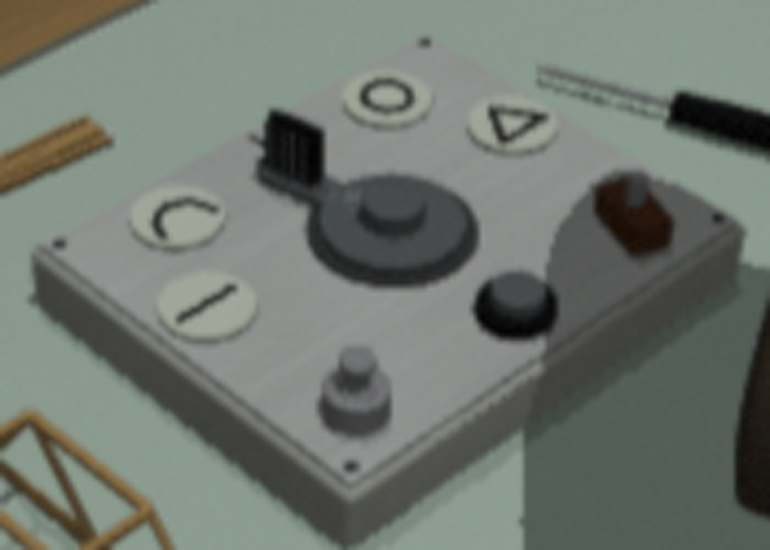

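Clear in both crops: truss is at -1.4, tube at -0.75, arch at +0.75 and beam at +1.4. The pointer is near zero. I'll fit the console pose next.

```bash
cat > h.py <<'E'
import numpy as np,cv2
from scipy.spatial.transform import Rotation as R
from scipy.optimize import least_squares
def proj(m,P):
    Rm=R.from_rotvec(m["rotation"]).as_matrix()
    c=(np.atleast_2d(P)-m["position"])@Rm
    u=c@np.asarray(m["K"]).T
    return u[:,:2]/u[:,2:]
def ray(m,px,z):
    Rm=R.from_rotvec(m["rotation"]).as_matrix()
    d=Rm@np.linalg.solve(m["K"],[px[0],px[1],1.]);p=np.asarray(m["position"])
    return p+d*(z-p[2])/d[2]
E
cat > fit.py <<'E'
from h import *
from station import ctrl
M={n:ctrl.camera_model(n) for n in("scene","side")}
sc=np.array([[205,205],[177,313],[414,458],[543,405]]);sd=np.array([[512,125],[388,98],[178,217],[207,304]])
sc=(sc+.5)/[4.4,4.2857]-.5+[140,120];sd=(sd+.5)/4.4-.5+[175,120]
A=np.array([-1.4,-.75,.75,1.4])
for n,p in(("scene",sc),("side",sd)):
    P=np.array([ray(M[n],q,55) for q in p]);print(n,P[:,:2].round(1).tolist())
def pts(v): return np.c_[v[0]+135*np.cos(A+v[2]),v[1]+135*np.sin(A+v[2]),np.full(4,55)]
f=lambda v:np.r_[(proj(M["scene"],pts(v))-sc).ravel(),(proj(M["side"],pts(v))-sd).ravel()]
r=least_squares(f,[600,0,0]);print(r.x,r.fun.round(2));v=r.x
def w(x,y,z): c,s=np.cos(v[2]),np.sin(v[2]);return np.array([v[0]+c*x-s*y,v[1]+s*x+c*y,z])
print("button",w(-105,0,70))
# tab centre top at z=103; current angle from pixels
q=(np.array([[294,133.]])+.5)/4.4-.5+[175,120]   # side crop: tab top/centre guess
for t in(-.1,0,.1,.2):
  print(t,[((proj(M[n],[w(75*np.cos(t),75*np.sin(t),83),w(105*np.cos(t),105*np.sin(t),60)])-o+.5)*s-.5).round().tolist() for n,o,s in(("scene",[140,120],[4.4,4.2857]),("side",[175,120],4.4))])
for n,o,s in(("scene",[140,120],[4.4,4.2857]),("side",[175,120],4.4)):
  print("button px",((proj(M[n],[w(-105,0,z) for z in(60,70,80)])-o+.5)*s-.5).round().tolist())
print("truss",w(135*np.cos(-1.4),135*np.sin(-1.4),55))
E
python3 fit.py
```

```text
scene [[622.3, -185.6], [697.9, -144.1], [696.8, 39.6], [621.8, 80.0]]
side [[618.2, -182.3], [694.5, -142.7], [693.6, 41.4], [619.8, 81.4]]
[ 5.97842595e+02 -5.23180073e+01  1.69992478e-03] [ 0.37 -0.25  0.25 -0.28  0.18 -0.05  0.49 -0.2   0.02 -0.85 -0.19 -0.54
 -0.24 -0.73 -0.   -0.26]
button [492.84274697 -52.49649932  70.        ]
-0.1 [[[305.0, 326.0], [273.0, 377.0]], [[320.0, 130.0], [292.0, 136.0]]]
0 [[[314.0, 332.0], [286.0, 386.0]], [[311.0, 135.0], [279.0, 142.0]]]
0.1 [[[324.0, 338.0], [301.0, 394.0]], [[303.0, 140.0], [268.0, 149.0]]]
0.2 [[[335.0, 343.0], [316.0, 400.0]], [[295.0, 146.0], [257.0, 157.0]]]
button px [[491.0, 166.0], [491.0, 157.0], [490.0, 148.0]]
button px [[517.0, 301.0], [518.0, 289.0], [519.0, 276.0]]
truss [ 621.01427699 -185.31452292   55.        ]
```

```bash
cat >> h.py <<'E'
def rows(s,targets):
    """targets: list of (x,y,z,yaw) yaw of tool x axis, tool down. prints shift cm & rotvec in tool frame"""
    R0=R.from_rotvec(s["rot"]);out=[]
    for x,y,z,yaw in targets:
        c,sn=np.cos(yaw),np.sin(yaw)
        Rt=R.from_matrix(np.array([[c,sn,0],[sn,-c,0],[0,0,-1.]]))
        out.append(((R0.inv().apply(np.array([x,y,z])-s["pos"])/10).round(2).tolist(),(R0.inv()*Rt).as_rotvec().round(3).tolist()))
    return out
E
python3 - <<'E'
from h import *
from station import ctrl
s=ctrl.read_state();Rt=R.from_rotvec(s["tool_rot"]);print(Rt.as_matrix().round(3))
m=ctrl.camera_model("wrist")
print(Rt.inv().apply(m["position"]-s["eef_pos"]), (Rt.inv()*R.from_rotvec(m["rotation"])).as_matrix().round(2))
X=Rt.as_matrix()[:,0];yaw=np.arctan2(X[1],X[0]);print("yaw",yaw)
st={"pos":s["eef_pos"],"rot":s["tool_rot"]}
E
```

```text
[[ 0.424 -0.906 -0.   ]
 [-0.906 -0.424  0.001]
 [-0.001 -0.    -1.   ]]
[-1.31248607e-01 -8.21758444e+01 -1.42268166e+02] [[ 1.   -0.    0.  ]
 [ 0.    0.95  0.33]
 [-0.   -0.33  0.95]]
yaw -1.132974960442141
```

Run:
```python
from h import *
from station import ctrl
s=ctrl.read_state();st={"pos":s["eef_pos"],"rot":s["tool_rot"]}
print(rows(st,[(662,7,180,.2)]))
```

```text
[([-37.53, -60.25, 5.12], [-0.001, 0.001, -1.333])]
```

```bash
python3 -m pendant '[[[-3,-5,0],[0,0,-0.1]],[[-37.5,-60.2,5.1],[0,0,-1.333]],[[-37.5,-60.2,5.1],[0,0,-1.333]],[[-37.5,-60.2,5.1],[0,0,-1.333]],[[-37.5,-60.2,5.1],[0,0,-1.333]],[[-37.5,-60.2,5.1],[0,0,-1.333]],[[-37.5,-60.2,5.1],[0,0,-1.333]],[[-37.5,-60.2,5.1],[0,0,-1.333]],[[-37.5,-60.2,5.1],[0,0,-1.333]],[[-37.5,-60.2,5.1],[0,0,-1.333]],[[-37.5,-60.2,5.1],[0,0,-1.333]],[[-37.5,-60.2,5.1],[0,0,-1.333]]]' 0 30
python3 -m pendant '[[[0,0,0],[0,0,0]],[[0,0,0],[0,0,0]],[[0,0,0],[0,0,0]]]'
python3 - <<'E'
from station import ctrl
import cv2,pickle
s=ctrl.read_state();print(s)
m=ctrl.camera_model("wrist");i=ctrl.camera("wrist")[:,:,::-1]
pickle.dump(m,open("w1.pkl","wb"))
cv2.imwrite("pics/w1.png",cv2.resize(i,(768,576),interpolation=cv2.INTER_CUBIC))
E
```

```text
time_s: 1.65
eef_pos: [662.9, 9.1, 179.7]
tool_rot: [-3.125, -0.317, 0.0]
force: [0.6, 0.1, 0.8]
gripper_width: 0.0
time_s: 2.02
eef_pos: [661.3, 4.9, 180.5]
tool_rot: [3.126, 0.311, -0.0]
force: [-1.2, -0.7, 0.1]
gripper_width: -0.4
{'time_s': 2.025, 'joint_positions': array([-3.83944320e-02,  5.45770400e-01,  1.61791425e+00, -1.63730451e-04,
        9.78025056e-01, -2.36875610e-01]), 'qd': array([ 1.51728904e-03, -1.79446119e-03, -2.94129047e-03,  1.86811591e-04,
        2.51263035e-05,  2.65789473e-03]), 'tau': array([ 8.13022591e-01, -9.83581209e+01, -4.04271412e+01,  2.52270419e-02,
        3.05044545e-03, -1.57894555e-02]), 'eef_pos': array([661.3440587 ,   4.86741985, 180.4962318 ]), 'tool_rot': array([ 3.12600294e+00,  3.11393242e-01, -2.11384988e-04]), 'force': array([-1.2221934 , -0.69651272,  0.07034009]), 'moment': array([0.07023873, 0.02383456, 0.01094922]), 'gripper_width': -0.38419689837013843}
```

View pics/w1.png

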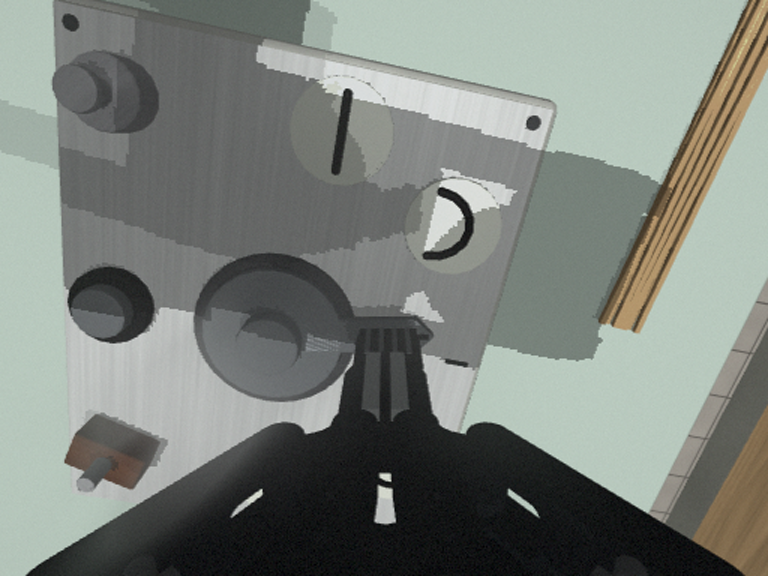

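Wrist view: beam tag at about (341,130), arch at (453,225), button at (102,310), and the pointer tip near (430,332). The fingers hide most of the tab. I'll check the fit against these points.

```bash
cat >> fit.py <<'E'
print("----")
import pickle
m=pickle.load(open("w1.pkl","rb"))
g=lambda P:((proj(m,P)+.5)*1.5-.5).round(0).tolist()
print("beam,arch",g(pts(v)[[3,2]]))
print("screw corner",g([w(145,175,50),w(-145,175,50)]),"button",g([w(-105,0,z) for z in (60,70,80)]),"axis",g([w(0,0,77)]))
for t in(.1,.15,.2,.25):
    d=lambda r,o,z:w(r*np.cos(t)-o*np.sin(t),r*np.sin(t)+o*np.cos(t),z)
    print(t,"arm tip L/R z62",g([d(105,12,62),d(105,-12,62),d(55,8,103),d(95,8,103),d(95,8,70)]))
E
python3 fit.py|sed -n '/----/,$p'
python3 -c "
import cv2
i=cv2.imread('pics/w1.png')[240:440,200:500];cv2.imwrite('pics/w1c.png',cv2.resize(i,None,fx=2.6,fy=2.6))"
```

```text
----
beam,arch [[344.0, 132.0], [456.0, 227.0]]
screw corner [[570.0, 99.0], [43.0, -17.0]] button [[111.0, 307.0], [101.0, 313.0], [91.0, 320.0]] axis [[269.0, 348.0]]
0.1 arm tip L/R z62 [[438.0, 335.0], [433.0, 368.0], [356.0, 366.0], [427.0, 372.0], [423.0, 345.0]]
0.15 arm tip L/R z62 [[438.0, 327.0], [435.0, 361.0], [356.0, 361.0], [427.0, 364.0], [423.0, 338.0]]
0.2 arm tip L/R z62 [[437.0, 320.0], [436.0, 353.0], [355.0, 357.0], [427.0, 356.0], [422.0, 331.0]]
0.25 arm tip L/R z62 [[436.0, 312.0], [437.0, 346.0], [354.0, 352.0], [426.0, 349.0], [422.0, 324.0]]
```

View pics/w1c.png

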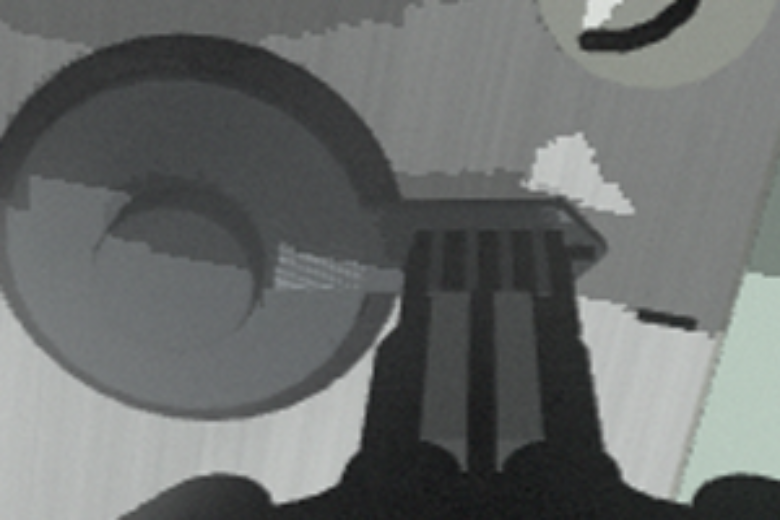

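Prediction and picture agree to about 2 mm, and the selector is at about 0.20 rad. Next I descend beside the tab on its counter-clockwise side.

```bash
cat >> h.py <<'E'
C=np.array([597.8,-52.3])
def push(t,off,r=75,z=76): 
    c,s=np.cos(t),np.sin(t);return (C[0]+c*r-s*off,C[1]+s*r+c*off,z,t)
E
python3 - <<'E'
from h import *
from station import ctrl
s=ctrl.read_state();print(s["eef_pos"],s["tool_rot"]);st={"pos":s["eef_pos"],"rot":s["tool_rot"]}
R0=R.from_rotvec([-2.65026094,1.68563910,1.55001855e-03])
print("cmd est",np.array([275.581,-588.683,231.297])+R0.apply([-375,-602,51]))
print(rows(st,[push(.2,32)]))
E
```

```text
[661.42663741   4.92753646 180.54120844] [ 3.12600851e+00  3.11402721e-01 -3.19883148e-05]
cmd est [661.79063766   6.2289146  180.78037264]
[([0.13, 1.14, 10.45], [0.0, 0.0, -0.001])]
```

```bash
python3 -m pendant '[[[0.1,1.1,4],[0,0,0]],[[0.1,1.1,8],[0,0,0]],[[0.1,1.1,10.4],[0,0,0]],[[0.1,1.1,10.4],[0,0,0]],[[0.1,1.1,10.4],[0,0,0]]]'
python3 - <<'E'
from h import *
from station import ctrl
s=ctrl.read_state();print(s["eef_pos"],s["tool_rot"],s["force"]);st={"pos":s["eef_pos"],"rot":s["tool_rot"]}
for t,o in [(.2,24),(.2,20),(.07,19),(-.06,19),(-.19,19),(-.32,19),(-.45,19),(-.58,19),(-.71,19),(-.84,19),(-.97,19),(-1.1,19),(-1.3,19)]: print(t,o,rows(st,[push(t,o)]))
for n in["scene","side"]:
    o,k=((190,140),8) if n=="scene" else ((200,120),6)
    i=ctrl.camera(n)[o[1]:o[1]+90,o[0]:o[0]+100,::-1];cv2.imwrite(f"pics/{n}2.png",cv2.resize(i,None,fx=6,fy=6,interpolation=cv2.INTER_CUBIC))
E
```

```text
time_s: 2.7
eef_pos: [665.6, -4.9, 77.5]
tool_rot: [3.126, 0.313, 0.002]
force: [0.4, 0.7, -0.6]
gripper_width: 0.2
[665.55232315  -4.8956778   77.47054082] [3.12581258e+00 3.12704444e-01 1.89521746e-03] [ 0.36500877  0.67733997 -0.63547494]
0.2 24 [([-0.08, 0.9, 0.15], [0.0, -0.001, -0.001])]
0.2 20 [([-0.08, 1.3, 0.15], [0.0, -0.001, -0.001])]
0.07 19 [([0.1, 2.39, 0.15], [0.0, -0.001, 0.129])]
-0.06 19 [([0.16, 3.39, 0.15], [0.0, -0.001, 0.259])]
-0.19 19 [([0.08, 4.39, 0.15], [0.0, -0.001, 0.389])]
-0.32 19 [([-0.13, 5.38, 0.15], [-0.0, -0.001, 0.519])]
-0.45 19 [([-0.46, 6.33, 0.15], [-0.0, -0.001, 0.649])]
-0.58 19 [([-0.91, 7.22, 0.15], [-0.0, -0.001, 0.779])]
-0.71 19 [([-1.47, 8.06, 0.15], [-0.0, -0.001, 0.909])]
-0.84 19 [([-2.14, 8.81, 0.15], [-0.0, -0.001, 1.039])]
-0.97 19 [([-2.9, 9.47, 0.15], [-0.0, -0.001, 1.169])]
-1.1 19 [([-3.74, 10.02, 0.15], [-0.001, -0.001, 1.299])]
-1.3 19 [([-5.15, 10.65, 0.14], [-0.001, -0.001, 1.499])]
```

View pics/scene2.png

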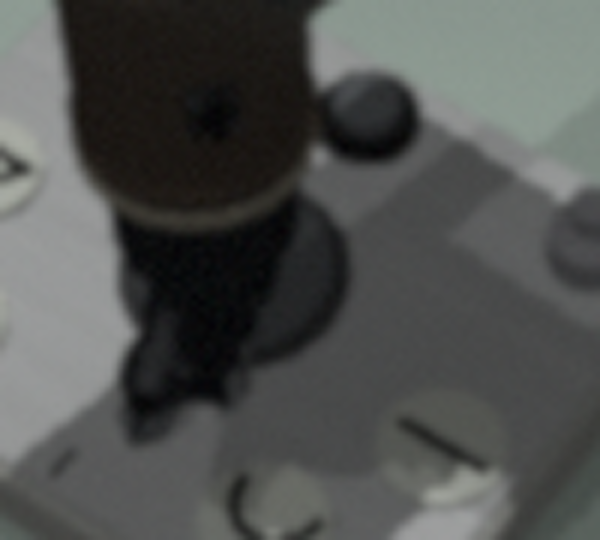

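View pics/side2.png

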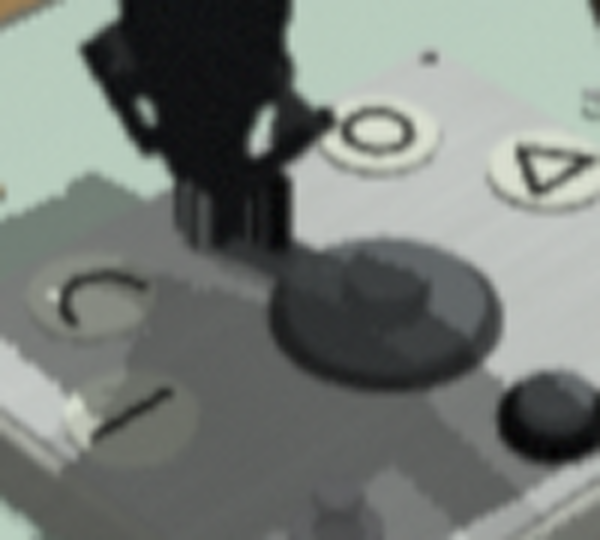

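The fingers stand on the tab's counter-clockwise side with no contact yet. Now I push along the arc, turning the tool with the tab.

```bash
python3 -m pendant '[[[-0.05,0.9,0.1],[0,0,0]],[[-0.05,1.3,0.1],[0,0,0]],[[0.02,1.9,0.1],[0,0,0.065]],[[0.1,2.4,0.1],[0,0,0.13]],[[0.13,2.9,0.1],[0,0,0.195]],[[0.16,3.4,0.1],[0,0,0.26]],[[0.12,3.9,0.1],[0,0,0.325]],[[0.08,4.4,0.1],[0,0,0.39]],[[-0.03,4.9,0.1],[0,0,0.455]],[[-0.13,5.4,0.1],[0,0,0.52]],[[-0.3,5.85,0.1],[0,0,0.585]],[[-0.46,6.33,0.1],[0,0,0.65]]]'
python3 - <<'E'
from h import *
from station import ctrl
s=ctrl.read_state();print(s["eef_pos"],s["tool_rot"],s["force"],s["moment"]);st={"pos":s["eef_pos"],"rot":s["tool_rot"]}
for t in [-.45]+list(np.arange(-.5,-1.36,-.08)): print(round(t,2),rows(st,[push(t,19)]))
for n in["scene","side"]:
    o,k=((140,140),8) if n=="scene" else ((220,120),6)
    i=ctrl.camera(n)[o[1]:o[1]+90,o[0]:o[0]+100,::-1];cv2.imwrite(f"pics/{n}3.png",cv2.resize(i,None,fx=6,fy=6,interpolation=cv2.INTER_CUBIC))
E
```

```text
time_s: 4.3
eef_pos: [673.6, -67.7, 75.7]
tool_rot: [-3.061, 0.705, -0.002]
force: [0.8, 2.5, -0.2]
gripper_width: 0.2
[673.61052755 -67.65175472  75.68586985] [-3.06113579e+00  7.04538647e-01 -1.64808889e-03] [ 0.75653755  2.48459398 -0.22464403] [ 0.45553103 -0.20775678 -0.00620667]
-0.45 [([0.01, 0.02, -0.03], [-0.001, -0.001, -0.002])]
-0.5 [([0.09, 0.39, -0.03], [-0.001, -0.001, 0.048])]
-0.58 [([0.19, 1.0, -0.03], [-0.001, -0.001, 0.128])]
-0.66 [([0.24, 1.62, -0.03], [-0.001, -0.001, 0.208])]
-0.74 [([0.24, 2.24, -0.03], [-0.001, -0.001, 0.288])]
-0.82 [([0.19, 2.86, -0.03], [-0.001, -0.001, 0.368])]
-0.9 [([0.09, 3.47, -0.03], [-0.001, -0.001, 0.448])]
-0.98 [([-0.05, 4.07, -0.03], [-0.001, -0.001, 0.528])]
-1.06 [([-0.25, 4.65, -0.03], [-0.001, -0.001, 0.608])]
-1.14 [([-0.49, 5.22, -0.04], [-0.001, -0.001, 0.688])]
-1.22 [([-0.77, 5.77, -0.04], [-0.001, -0.001, 0.768])]
-1.3 [([-1.1, 6.3, -0.04], [-0.001, -0.001, 0.848])]
```

View pics/scene3.png

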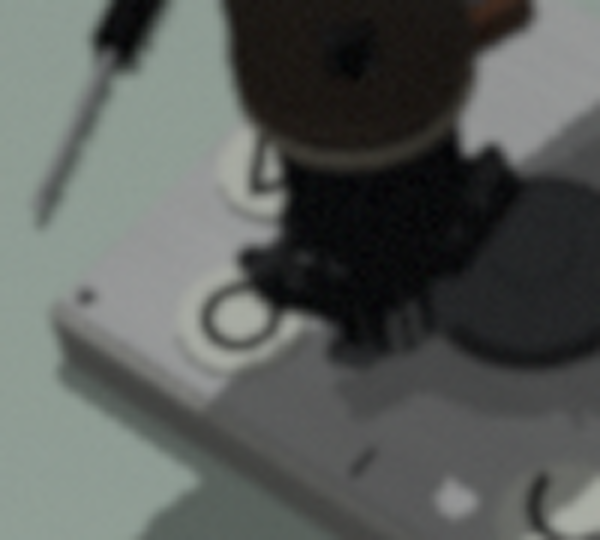

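View pics/side3.png

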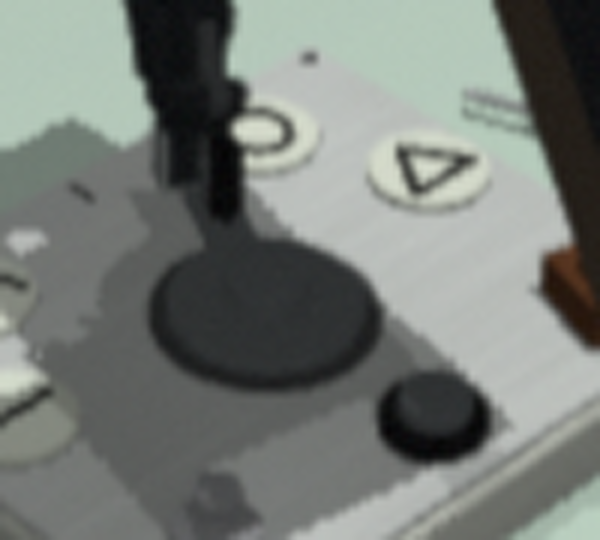

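The tab is turning in steady contact at about 2.6 N, and the tool tracks the commanded arc. I continue to about -1.3.

```bash
python3 -m pendant '[[[0.09,0.4,0],[0,0,0.05]],[[0.19,1,0],[0,0,0.13]],[[0.24,1.62,0],[0,0,0.21]],[[0.24,2.24,0],[0,0,0.29]],[[0.19,2.86,0],[0,0,0.37]],[[0.09,3.47,0],[0,0,0.45]],[[-0.05,4.07,0],[0,0,0.53]],[[-0.25,4.65,0],[0,0,0.61]],[[-0.49,5.22,0],[0,0,0.69]],[[-0.77,5.77,0],[0,0,0.77]],[[-0.95,6.05,0],[0,0,0.81]],[[-1.1,6.3,0],[0,0,0.85]]]'
python3 - <<'E'
from h import *
from station import ctrl
s=ctrl.read_state();print(s["eef_pos"],s["tool_rot"],s["force"],s["moment"]);st={"pos":s["eef_pos"],"rot":s["tool_rot"]}
for t,o,z in [(-1.3,19,76),(-1.3,55,76),(-1.3,80,200)]: print(round(t,2),rows(st,[push(t,o,z=z)]))
E
```

```text
time_s: 5.9
eef_pos: [636.0, -119.3, 75.5]
tool_rot: [-2.5, 1.902, -0.001]
force: [3.6, 2.7, 1.8]
gripper_width: -0.3
[ 635.99376162 -119.32826327   75.50877187] [-2.50016183e+00  1.90171465e+00 -8.03970061e-04] [3.57936647 2.74657253 1.82789546] [ 0.42075962 -0.38899526 -0.03513971]
-1.3 [([0.02, -0.01, -0.05], [-0.001, -0.0, -0.001])]
-1.3 [([0.02, -3.61, -0.05], [-0.001, -0.0, -0.001])]
-1.3 [([0.02, -6.12, -12.45], [-0.001, -0.0, -0.001])]
```

```bash
python3 -m pendant '[[[0,-1.5,0],[0,0,0]],[[0,-2.5,-1],[0,0,0]],[[0,-2.5,-6],[0,0,0]],[[0,-2,-11.5],[0,0,0]],[[0,3,-11.5],[0,0,0]],[[0,7.9,-11.5],[0,0,0]],[[0,7.9,-11.5],[0,0,0]],[[0,7.9,-11.5],[0,0,0]],[[0,7.9,-11.5],[0,0,0]]]'
python3 - <<'E'
from station import ctrl
import cv2,pickle
s=ctrl.read_state();print(s["eef_pos"])
m=ctrl.camera_model("wrist");i=ctrl.camera("wrist")[:,:,::-1]
pickle.dump(m,open("w2.pkl","wb"))
cv2.imwrite("pics/w2.png",cv2.resize(i,(768,576),interpolation=cv2.INTER_CUBIC))
E
```

```text
time_s: 7.02
eef_pos: [560.9, -140.3, 190.5]
tool_rot: [-2.501, 1.9, -0.001]
force: [0.1, -0.3, -0.7]
gripper_width: -0.0
[ 560.92610752 -140.28519826  190.48122058]
```

View pics/w2.png

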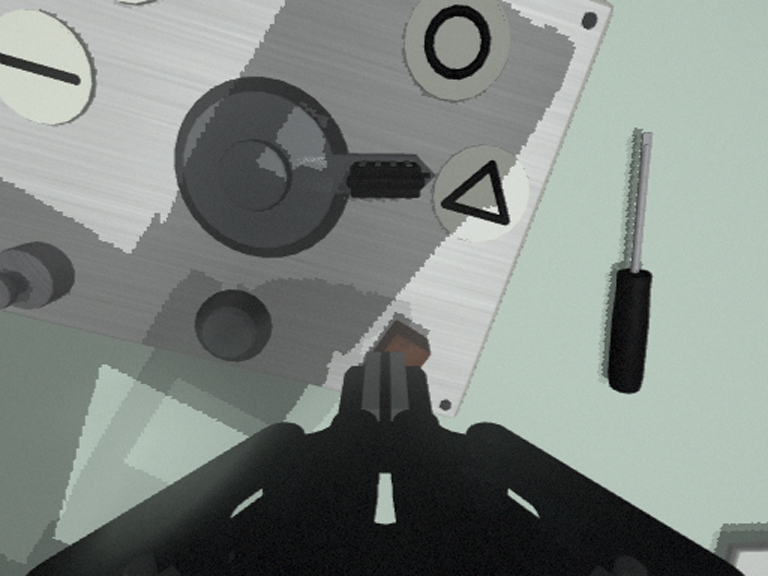

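An excellent view: disc centre at about (262,167), pointer tip at about (434,173), and truss tag centre at about (481,193). A little clockwise turning remains, so I'll enlarge it to measure.

```bash
python3 -c "
import cv2
i=cv2.imread('pics/w2.png')[70:270,165:545];cv2.imwrite('pics/w2c.png',cv2.resize(i,None,fx=2.1,fy=2.1,interpolation=cv2.INTER_CUBIC))"
```

```text
(no output)
```

View pics/w2c.png

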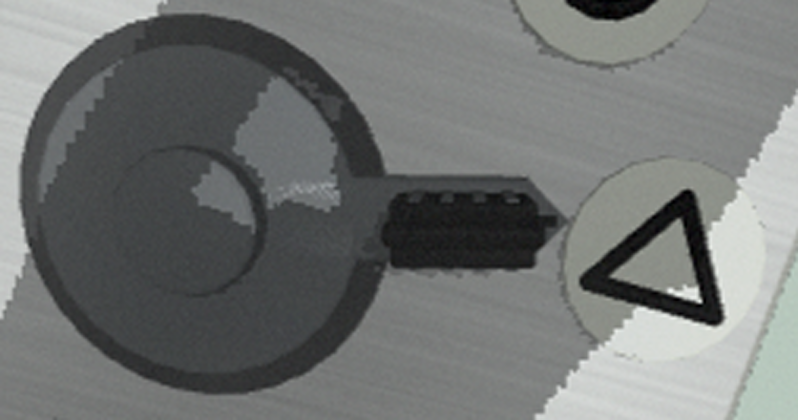

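```bash
cat > an.py <<'E'
from h import *
import pickle,sys
def angle(pk,ob,tip,v0=(597.8,-52.3,0.0017)):
    m=pickle.load(open(pk,"rb"));P=np.array([o[0] for o in ob],float);px=(np.array([o[1] for o in ob],float)+.5)/1.5-.5
    def wp(v): c,s=np.cos(v[2]),np.sin(v[2]);return np.c_[v[0]+c*P[:,0]-s*P[:,1],v[1]+s*P[:,0]+c*P[:,1],P[:,2]]
    r=least_squares(lambda v:(proj(m,wp(v))-px).ravel(),v0);print("fit",r.x.round(4),(r.fun*1.5).round(1))
    v=r.x
    for n,p,z in tip:
        q=ray(m,(np.array(p)+.5)/1.5-.5,z)[:2]-v[:2];print(n,z,"r",np.hypot(*q).round(1),"ang",(np.arctan2(q[1],q[0])-v[2]).round(4))
E
python3 - <<'E'
from an import *
T=lambda a:(135*np.cos(a),135*np.sin(a),55)
k=lambda x,y:(165+x/2.1,70+y/2.1)
ob=[(T(-1.4),k(665,258)),(T(-.75),(457,44)),((0,0,77),k(190,221))]
tip=[("tip",k(571,219),z) for z in(56,59,62)]+[("cornerL",k(528,177),62),("arm mid? tabtop start",k(391,230),103),("tabtop end",k(535,230),103)]
angle("w2.pkl",ob,tip)
angle("w2.pkl",ob[:2],tip)
E
```

```text
fit [ 5.964701e+02 -5.409790e+01  3.200000e-03] [ 1.   1.6  1.4 -2.  -2.3  1.2]
tip 56 r 105.5 ang -1.3108
tip 59 r 105.2 ang -1.3082
tip 62 r 104.8 ang -1.3055
cornerL 62 r 93.1 ang -1.1828
arm mid? tabtop start 103 r 56.9 ang -1.2861
tabtop end 103 r 91.5 ang -1.2927
fit [ 5.952427e+02 -5.398400e+01  1.080000e-02] [ 0.4  1.8 -0.4 -1.5]
tip 56 r 106.0 ang -1.3074
tip 59 r 105.6 ang -1.3048
tip 62 r 105.3 ang -1.3021
cornerL 62 r 93.7 ang -1.1787
arm mid? tabtop start 103 r 57.3 ang -1.2737
tabtop end 103 r 92.0 ang -1.2878
```

The pointer reads about -1.305, against -1.30 commanded, so the 19 mm offset holds. I go back behind the tab and push to about -1.397.

Run:
```python
from h import *
from station import ctrl
s=ctrl.read_state();st={"pos":s["eef_pos"],"rot":s["tool_rot"]}
for t,o,z in [(-1.3,45,190),(-1.3,38,76),(-1.3,26,76),(-1.34,20.5,76),(-1.37,19,76),(-1.397,19,76),(-1.397,40,76),(-1.397,40,190),(-1.397,-60,190)]: print(t,o,z,rows(st,[push(t,o,z=z)]))
```

```text
-1.3 45 190 [([0.03, -10.43, 0.04], [-0.0, -0.0, 0.001])]
-1.3 38 76 [([0.03, -9.72, 11.44], [-0.0, -0.0, 0.001])]
-1.3 26 76 [([0.03, -8.52, 11.44], [-0.0, -0.0, 0.001])]
-1.34 20.5 76 [([0.1, -7.67, 11.43], [-0.0, -0.0, 0.041])]
-1.37 19 76 [([0.14, -7.29, 11.43], [-0.0, -0.0, 0.071])]
-1.397 19 76 [([0.17, -7.09, 11.43], [-0.0, -0.0, 0.098])]
-1.397 40 76 [([0.38, -9.18, 11.44], [-0.0, -0.0, 0.098])]
-1.397 40 190 [([0.38, -9.18, 0.04], [-0.0, -0.0, 0.098])]
-1.397 -60 190 [([-0.6, 0.77, 0.03], [-0.0, -0.0, 0.098])]
```

```bash
python3 -m pendant '[[[0,-5,0],[0,0,0]],[[0,-10.4,0],[0,0,0]],[[0,-10.4,0],[0,0,0]],[[0,-10.2,5],[0,0,0]],[[0,-9.8,9],[0,0,0]],[[0,-9.7,11.4],[0,0,0]],[[0,-9.2,11.4],[0,0,0]],[[0.03,-8.5,11.4],[0,0,0]],[[0.06,-8,11.4],[0,0,0.02]],[[0.1,-7.67,11.4],[0,0,0.041]],[[0.14,-7.29,11.4],[0,0,0.071]],[[0.17,-7.09,11.4],[0,0,0.098]]]'
python3 -m pendant '[[[0,0,0],[0,0,0]],[[0,0,0],[0,0,0]],[[0,0,0],[0,0,0]]]'
python3 - <<'E'
from h import *
from station import ctrl
s=ctrl.read_state();st={"pos":s["eef_pos"],"rot":s["tool_rot"]}
for t,o,z in [(-1.397,19,76)]: print(t,o,z,rows(st,[push(t,o,z=z)]))
E
```

```text
time_s: 8.57
eef_pos: [628.8, -123.3, 76.8]
tool_rot: [-2.402, 2.024, -0.002]
force: [3.8, 0.7, 2.5]
gripper_width: -0.2
time_s: 8.95
eef_pos: [628.4, -123.1, 76.2]
tool_rot: [2.405, -2.021, -0.0]
force: [1.0, 0.6, 1.8]
gripper_width: 0.1
-1.397 19 76 [([0.0, -0.11, 0.02], [0.0, 0.0, -0.001])]
```

```bash
python3 -m pendant '[[[0,-1.2,0],[0,0,0]],[[0,-2.2,-1],[0,0,0]],[[0,-2.2,-6],[0,0,0]],[[0,-2,-11.5],[0,0,0]],[[0,3,-11.5],[0,0,0]],[[0,7.9,-11.5],[0,0,0]],[[0,7.9,-11.5],[0,0,0]],[[0,7.9,-11.5],[0,0,0]],[[0,7.9,-11.5],[0,0,0]]]'
python3 - <<'E'
from station import ctrl
import cv2,pickle
m=ctrl.camera_model("wrist");i=ctrl.camera("wrist")[:,:,::-1]
pickle.dump(m,open("w3.pkl","wb"))
i=cv2.resize(i,(768,576),interpolation=cv2.INTER_CUBIC)
cv2.imwrite("pics/w3.png",i)
cv2.imwrite('pics/w3c.png',cv2.resize(i[70:270,165:545],None,fx=2.1,fy=2.1,interpolation=cv2.INTER_CUBIC))
E
```

```text
time_s: 10.07
eef_pos: [551.8, -136.6, 191.5]
tool_rot: [-2.405, 2.021, -0.001]
force: [0.4, 0.3, -0.7]
gripper_width: 0.0
```

View pics/w3c.png

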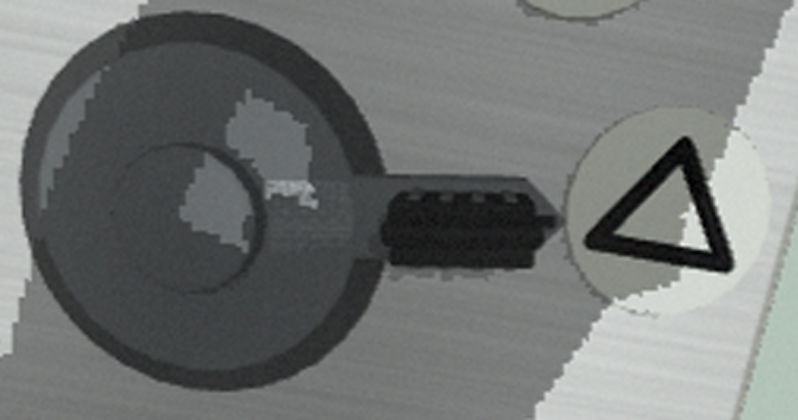

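View pics/w3.png

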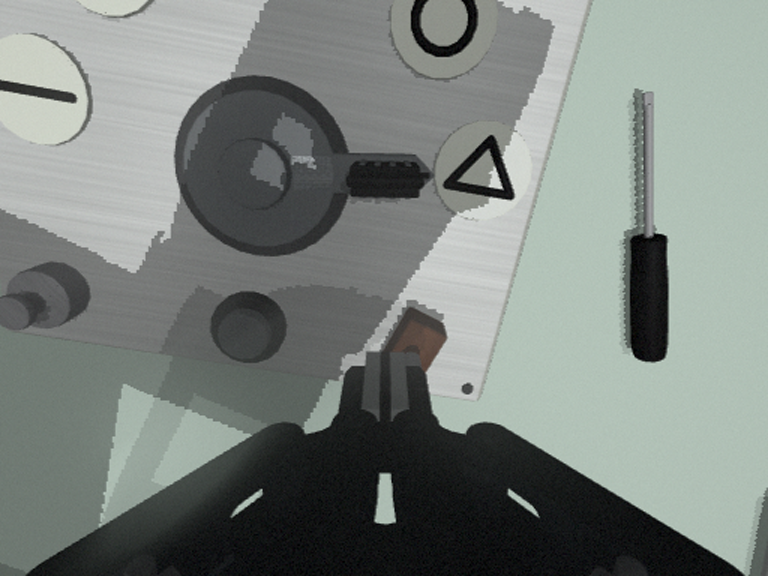

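Run:
```python
from an import *
T=lambda a:(135*np.cos(a),135*np.sin(a),55)
k=lambda x,y:(165+x/2.1,70+y/2.1)
ob=[(T(-1.4),k(668,210)),(T(-.75),(444,22)),((0,0,77),k(188,218)),(T(1.4),(36,89))]
tip=[("tip",k(565,221),z) for z in(56,59,62)]+[("cornerL",k(526,177),62),("TRUSS",k(668,210),55)]
angle("w3.pkl",ob,tip)
angle("w3.pkl",ob[:3],tip)
```

```text
fit [ 5.965547e+02 -5.395120e+01 -2.900000e-03] [ 1.1  2.2  1.7 -2.5 -1.8  0.8 -1.   0.5]
tip 56 r 104.4 ang -1.4179
tip 59 r 104.0 ang -1.4153
tip 62 r 103.7 ang -1.4126
cornerL 62 r 92.9 ang -1.2851
TRUSS 55 r 134.2 ang -1.3905
fit [ 5.962334e+02 -5.390480e+01  3.000000e-04] [ 1.   1.9  1.  -2.5 -1.9  1.4]
tip 56 r 104.5 ang -1.4182
tip 59 r 104.1 ang -1.4155
tip 62 r 103.8 ang -1.4128
cornerL 62 r 93.0 ang -1.2851
TRUSS 55 r 134.3 ang -1.3914
```

The pointer is at about -1.414, against a tag centre at -1.39 to -1.40. That is 2 mm or so too far. I'll nudge it back slightly from the clockwise side.

Run:
```python
from h import *
from station import ctrl
print("block",ray(ctrl.camera_model("scene"),((350+.5)/4.4+139.5,(95)/4.2857+119.5),62))
s=ctrl.read_state();st={"pos":s["eef_pos"],"rot":s["tool_rot"]};print(s["eef_pos"])
for t,o,z in [(-1.4,-45,190),(-1.4,-45,76),(-1.4,-27,76),(-1.4,-22,76),(-1.398,-19,76),(-1.398,-45,76)]: print(t,o,z,rows(st,[push(t,o,z=z)]))
```

```text
block [ 498.28705708 -163.98244157   62.        ]
[ 551.63160664 -136.5976284   191.30717434]
-1.4 -45 190 [([-0.02, -1.48, 0.13], [-0.0, -0.0, 0.002])]
-1.4 -45 76 [([-0.02, -1.48, 11.53], [-0.0, -0.0, 0.002])]
-1.4 -27 76 [([-0.02, -3.28, 11.53], [-0.0, -0.0, 0.002])]
-1.4 -22 76 [([-0.01, -3.78, 11.53], [-0.0, -0.0, 0.002])]
-1.398 -19 76 [([-0.01, -4.09, 11.53], [-0.0, -0.0, 0.0])]
-1.398 -45 76 [([-0.01, -1.49, 11.53], [-0.0, -0.0, 0.0])]
```

```bash
python3 -m pendant '[[[0,-2,3],[0,0,0]],[[0,-2,8],[0,0,0]],[[0,-2,11.5],[0,0,0]],[[0,-2,11.5],[0,0,0]],[[0,-3,11.5],[0,0,0]],[[0,-3.5,11.5],[0,0,0]],[[0,-3.8,11.5],[0,0,0]],[[0,-4,11.5],[0,0,0]],[[0,-4.09,11.5],[0,0,0]],[[0,-4.09,11.5],[0,0,0]]]'
python3 - <<'E'
from h import *
from station import ctrl
s=ctrl.read_state();st={"pos":s["eef_pos"],"rot":s["tool_rot"]};print(s["force"])
print(rows(st,[push(-1.398,-19)]))
E
```

```text
time_s: 11.38
eef_pos: [590.8, -129.7, 76.3]
tool_rot: [2.405, -2.021, -0.0]
force: [0.0, 0.1, 0.3]
gripper_width: 0.0
[0.0223655  0.12888572 0.31674316]
[([-0.0, -0.12, 0.03], [0.0, 0.0, 0.0])]
```

```bash
python3 -m pendant '[[[0,-0.06,0],[0,0,0]],[[0,-0.12,0],[0,0,0]]]'
python3 -m pendant '[[[0,-0.03,0],[0,0,0]],[[0,-0.06,0],[0,0,0]],[[0,-0.06,0],[0,0,0]]]'
```

```text
time_s: 11.62
eef_pos: [591.7, -129.6, 76.3]
tool_rot: [2.404, -2.021, -0.001]
force: [-2.5, -1.4, 2.0]
gripper_width: -0.2
time_s: 12.0
eef_pos: [592.5, -129.4, 76.2]
tool_rot: [2.405, -2.021, -0.0]
force: [-3.2, -2.8, 0.7]
gripper_width: 0.3
```

Contact shows about 3 N now. I back off and look.

```bash
python3 -m pendant '[[[0,1.2,0],[0,0,0]],[[0,2.2,-1],[0,0,0]],[[0,2.5,-6],[0,0,0]],[[0,4.2,-11.5],[0,0,0]],[[0,4.2,-11.5],[0,0,0]],[[0,4.2,-11.5],[0,0,0]],[[0,4.2,-11.5],[0,0,0]]]'
python3 - <<'E'
from station import ctrl
import cv2,pickle
m=ctrl.camera_model("wrist");i=ctrl.camera("wrist")[:,:,::-1]
pickle.dump(m,open("w4.pkl","wb"))
i=cv2.resize(i,(768,576),interpolation=cv2.INTER_CUBIC)
cv2.imwrite("pics/w4.png",i)
cv2.imwrite('pics/w4c.png',cv2.resize(i[70:270,165:545],None,fx=2.1,fy=2.1,interpolation=cv2.INTER_CUBIC))
E
```

```text
time_s: 12.88
eef_pos: [550.6, -136.4, 190.5]
tool_rot: [2.404, -2.021, -0.002]
force: [-0.1, -0.1, -0.9]
gripper_width: 0.1
```

View pics/w4c.png

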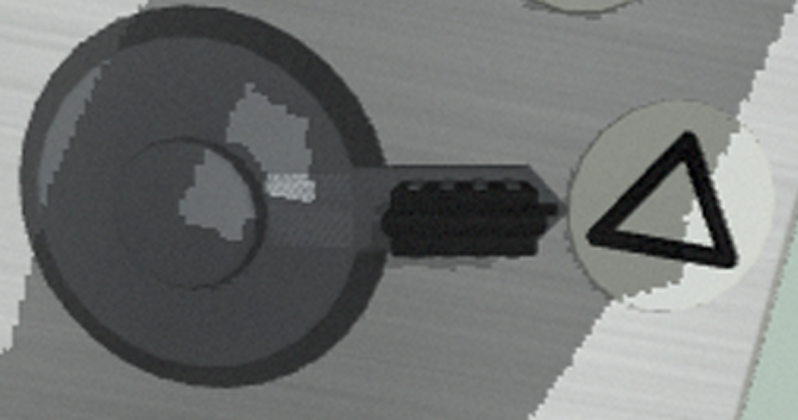

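View pics/w4.png

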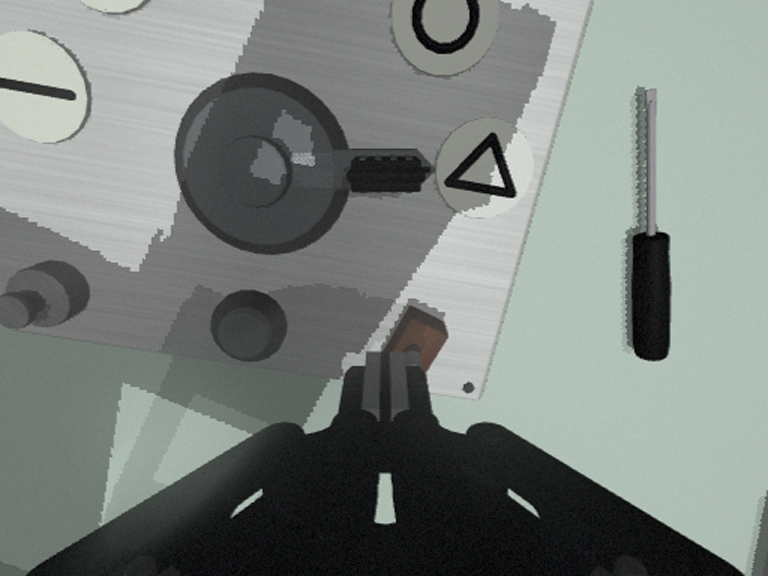

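Run:
```python
from an import *
T=lambda a:(135*np.cos(a),135*np.sin(a),55)
k=lambda x,y:(165+x/2.1,70+y/2.1)
ob=[(T(-1.4),k(671,205)),(T(-.75),(445,19)),((0,0,77),k(190,213)),(T(1.4),(36,86))]
tip=[("tip",k(567,210),z) for z in(56,59,62)]+[("cornerL",k(528,165),62),("TRUSS",k(671,205),55)]
angle("w4.pkl",ob,tip)
angle("w4.pkl",ob[:3],tip)
from station import ctrl
s=ctrl.read_state();st={"pos":s["eef_pos"],"rot":s["tool_rot"]};print(s["eef_pos"])
yaw=-1.4
for x,y,z in[(492.4,-53,190),(492.4,-53,95),(492.4,-53,76)]: print(rows(st,[(x,y,z,-1.4)]))
import pickle
# button pos: px (248,326) top face centre approx
m=pickle.load(open("w4.pkl","rb"))
for z in(66,72,76): print(ray(m,(248/1.5,326/1.5),z))
```

```text
fit [ 5.96574e+02 -5.41077e+01 -3.40000e-03] [ 1.5  2.4  2.4 -2.8 -2.2  1.  -1.6  0.8]
tip 56 r 104.0 ang -1.4002
tip 59 r 103.6 ang -1.3977
tip 62 r 103.3 ang -1.3952
cornerL 62 r 92.8 ang -1.2641
TRUSS 55 r 134.0 ang -1.3893
fit [ 5.961131e+02 -5.399430e+01  1.100000e-03] [ 1.2  2.1  1.4 -3.  -2.5  1.8]
tip 56 r 104.1 ang -1.4005
tip 59 r 103.8 ang -1.3981
tip 62 r 103.5 ang -1.3956
cornerL 62 r 93.1 ang -1.2642
TRUSS 55 r 134.2 ang -1.3906
[ 550.71139781 -136.36929554  190.31183972]
[([-9.22, 4.31, 0.05], [0.002, 0.001, 0.002])]
[([-9.21, 4.3, 9.55], [0.002, 0.001, 0.002])]
[([-9.21, 4.29, 11.45], [0.002, 0.001, 0.002])]
[496.00631166 -55.38237579  66.        ]
[499.06409668 -56.89607191  72.        ]
[501.10262002 -57.90520266  76.        ]
```

The pointer reads about -1.397, on the tag centre within measurement error. Now the button, at about (492.5, -53).

```bash
python3 -m pendant '[[[-4.6,2.1,0],[0,0,0]],[[-9.2,4.3,0],[0,0,0]],[[-9.2,4.3,4],[0,0,0]],[[-9.2,4.3,8],[0,0,0]],[[-9.2,4.3,10],[0,0,0]],[[-9.2,4.3,10],[0,0,0]],[[-9.2,4.3,10],[0,0,0]]]'
python3 - <<'E'
from h import *
from station import ctrl
for n in["scene","side"]:
    o=(200,110) if n=="scene" else (250,130)
    i=ctrl.camera(n)[o[1]:o[1]+90,o[0]:o[0]+100,::-1];cv2.imwrite(f"pics/{n}5.png",cv2.resize(i,None,fx=6,fy=6,interpolation=cv2.INTER_CUBIC))
E
```

```text
time_s: 13.8
eef_pos: [493.3, -53.4, 91.6]
tool_rot: [2.405, -2.021, -0.0]
force: [0.9, 0.2, 0.5]
gripper_width: 0.2
```

View pics/scene5.png

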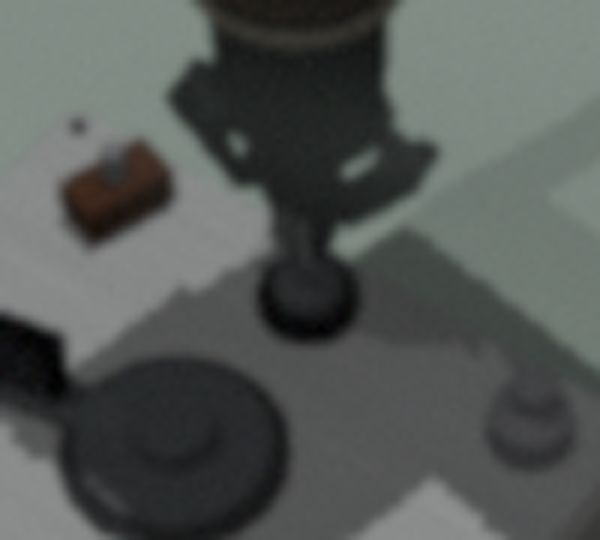

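View pics/side5.png

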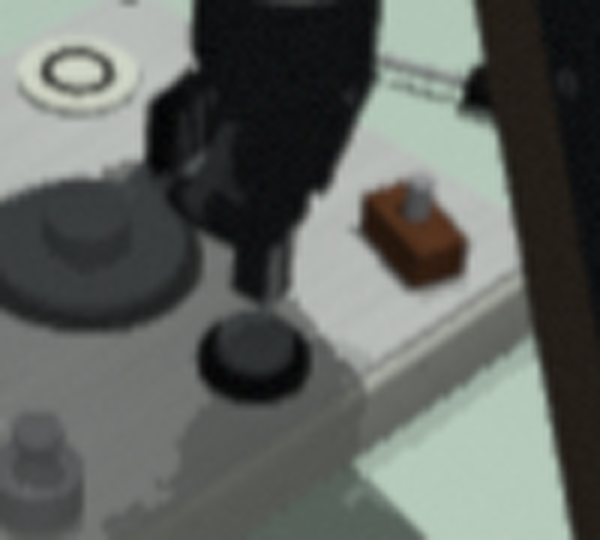

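The closed fingertips hang over the middle of the button in both views. I descend in small steps, watching the force.

```bash
python3 -m pendant '[[[0,0,0.6],[0,0,0]],[[0,0,1.2],[0,0,0]],[[0,0,1.5],[0,0,0]],[[0,0,1.5],[0,0,0]]]'
python3 -m pendant '[[[0,0,0.2],[0,0,0]],[[0,0,0.4],[0,0,0]],[[0,0,0.4],[0,0,0]]]'
python3 -m pendant '[[[0,0,0.2],[0,0,0]],[[0,0,0.2],[0,0,0]]]'
```

```text
time_s: 14.4
eef_pos: [492.8, -53.3, 76.0]
tool_rot: [2.405, -2.021, -0.001]
force: [0.2, -0.1, 0.3]
gripper_width: 0.4
time_s: 14.78
eef_pos: [493.1, -53.3, 72.2]
tool_rot: [2.405, -2.021, -0.0]
force: [-0.3, -0.9, -0.8]
gripper_width: -0.6
time_s: 15.02
eef_pos: [493.1, -53.3, 70.3]
tool_rot: [-2.405, 2.021, -0.0]
force: [0.2, 0.2, 1.1]
gripper_width: 0.1
```

```bash
for k in 1 2 3; do python3 -m pendant '[[[0,0,0.15],[0,0,0]],[[0,0,0.15],[0,0,0]]]' | grep -E 'eef|force'; done
```

```text
eef_pos: [493.2, -53.4, 68.8]
force: [0.3, -0.4, 2.9]
eef_pos: [493.2, -53.3, 67.3]
force: [-0.4, 0.1, 4.4]
eef_pos: [493.2, -53.4, 66.0]
force: [-0.9, 0.6, 9.4]
```

```bash
python3 -m pendant '[[[0,0,0.1],[0,0,0]],[[0,0,0.1],[0,0,0]],[[0,0,0.1],[0,0,0]]]' | grep -E 'eef|force'
```

```text
eef_pos: [493.2, -53.4, 65.6]
force: [-6.5, 0.8, 28.3]
```

It is hard against the stop: 28 N with only 0.4 mm more movement, against 5 N for full travel. Releasing and clearing.

```bash
python3 -m pendant '[[[0,0,-0.3],[0,0,0]],[[0,0,-1],[0,0,0]],[[0,0,-3],[0,0,0]],[[0,0,-8],[0,0,0]],[[0,0,-13],[0,0,0]],[[4.6,-2.1,-13],[0,0,0]],[[9.2,-4.3,-13],[0,0,0]],[[9.2,-4.3,-13],[0,0,0]],[[9.2,-4.3,-13],[0,0,0]],[[9.2,-4.3,-13],[0,0,0]]]'
python3 - <<'E'
from station import ctrl
import cv2,pickle
m=ctrl.camera_model("wrist");i=ctrl.camera("wrist")[:,:,::-1]
pickle.dump(m,open("w6.pkl","wb"))
i=cv2.resize(i,(768,576),interpolation=cv2.INTER_CUBIC)
cv2.imwrite("pics/w6.png",i)
i=ctrl.camera("side")[120:245,175:350,::-1]
cv2.imwrite("pics/side6.png",cv2.resize(i,None,fx=4.4,fy=4.4,interpolation=cv2.INTER_CUBIC))
E
```

```text
time_s: 17.4
eef_pos: [550.5, -135.8, 194.7]
tool_rot: [2.405, -2.021, -0.001]
force: [-1.0, -0.2, -0.2]
gripper_width: 0.1
```

View pics/w6.png

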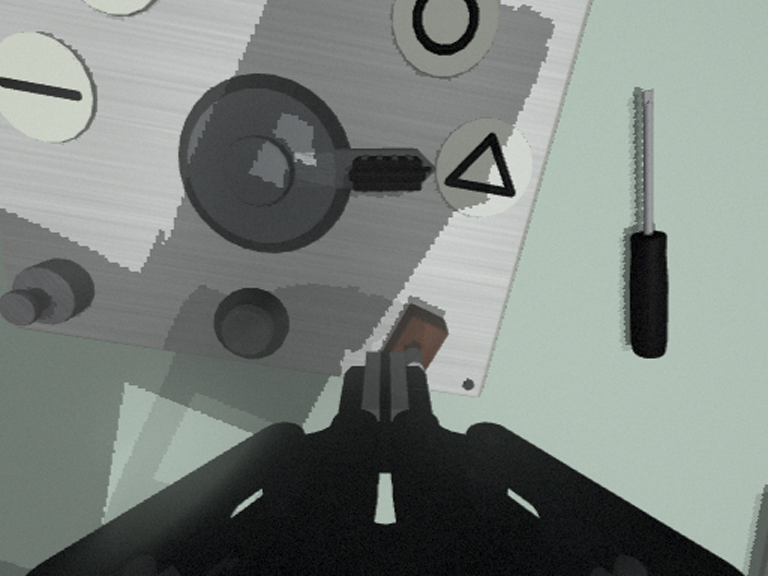

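View pics/side6.png

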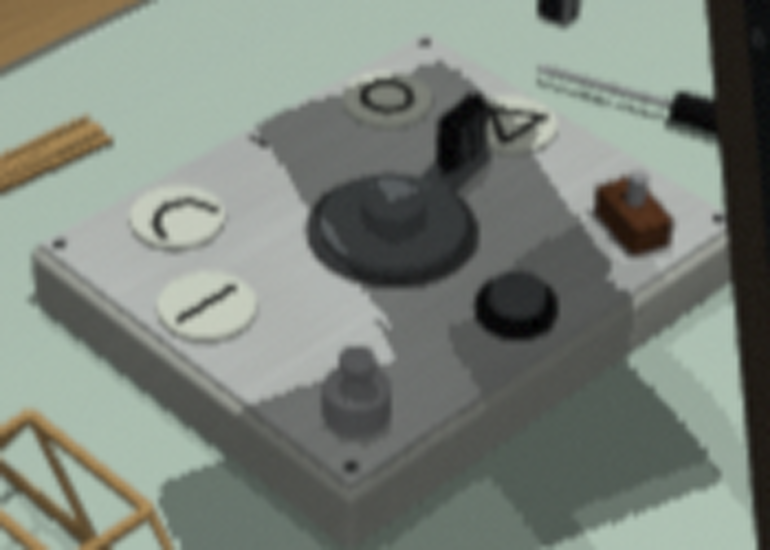

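The pointer tip is at (434,170), aimed at the truss tag centre at (484,167) and unchanged by the press. The button is back up, and the weight, block, screwdriver and bridge are where they were. Nothing is touching the robot, so I hand it in.

```bash
python3 -c "
from station import ctrl
print(ctrl.job_done())"
```

```text
the job is handed in; nothing more can be done
None
```

The selector now points at the truss tag, and after that I pressed the set button fully down and let it come back up. I handed the job in at about 17.5 s.

- **Selector:** I pushed the tab round from its counter-clockwise side with closed fingertips, at about 2.5–4.5 N. It went slightly too far, to about -1.414, so I nudged it back from the other side. The last measurement was -1.395 to -1.400 rad. The truss tag's place is -1.40, but the same picture put its centre at -1.39. That is a disagreement of about 1 mm at the tag, within measuring error.
- **Set button:** Contact came at about 71–72 mm height. At 65.6 mm the force jumped to 28 N, so it was hard against its stop.
- **Final views:** The last wrist and side pictures show the button up again and the pointer still on the truss tag. The weight, block, bridge and screwdriver look unmoved. The arm is clear of everything, with about 1 N on the force reading, which is its usual noise.

I did not re-measure the pointer angle after the press. I only compared its tip position in the picture, which had not changed.

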